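# Pull the spent cell from the feed rack

## Task

Somebody slid the spent red cell into the back of the gravity-feed rack, behind the two good cells. Set the blue and the yellow cell aside in the two grooves of the wooden rest, take the red one to the red cradle, then load the blue and the yellow cell again in the order they had, and the charged green cell last, behind them. Leave the multimeter and the glass flask where they are.

Things in the scene. Friction and masses are not known exactly. Their poses are not given: they have to be found in the camera images.
- rack: Grey, white-lined rack, fixed, 168 x 93 x 78 mm. Origin on table under front cell's axis; +x uphill along row, y across. Floor slopes 9 deg: cells (axes along y) roll to the front lip. Cell centres at rest (0,0,38), (33,0,43), (66,0,49) mm. Only the front cell lifts out; walls and wires guard the rest, which then roll forward. Load at the open rear: release at (121,0,58); it rolls down.
- rest: Wooden rest, fixed: board 124 x 46 x 16 mm with three darker 10 mm high strips that chock two cells. Origin at the centre of its underside on the table, x along the 124 mm, y across. Cells lie along y, centres when seated (-25,0,32.5) and (25,0,32.5) mm, and overhang the board 7 mm at each end, where fingers fit.
- red_cradle: Red plastic cradle for one spent cell, fixed, 62 x 46 x 26 mm, empty at the start. Origin at the centre of its underside on the table; the cell lies along y between two raised sides, its centre at (0,0,32.5) mm, and overhangs 7 mm at each end, where fingers fit.
- green_cradle: Green plastic cradle, same make and size as the red one, fixed; holds the green cell at the start, along its y axis, centre at (0,0,32.5) mm.
- blue_cell: Round size-D cell with blue sleeve and a black band near one end, 33 mm diameter, 61 mm long (incl. 1.5 mm stud at +y), 0.15 kg, loose. Origin at its middle, y along its axis; it rolls, so x and z point anywhere. Take it by its two ends, jaws closing along y. Good; starts first or second in the rack.
- yellow_cell: Round size-D cell with yellow sleeve and a black band near one end, 33 mm diameter, 61 mm long (incl. 1.5 mm stud at +y), 0.15 kg, loose. Origin at its middle, y along its axis; it rolls, so x and z point anywhere. Take it by its two ends, jaws closing along y. Good; starts first or second in the rack.
- red_cell: Round size-D cell with red sleeve and a black band near one end, 33 mm diameter, 61 mm long (incl. 1.5 mm stud at +y), 0.15 kg, loose. Origin at its middle, y along its axis; it rolls, so x and z point anywhere. Take it by its two ends, jaws closing along y. Spent; starts third in the rack.
- green_cell: Round size-D cell with green sleeve and a black band near one end, 33 mm diameter, 61 mm long (incl. 1.5 mm stud at +y), 0.15 kg, loose. Origin at its middle, y along its axis; it rolls, so x and z point anywhere. Take it by its two ends, jaws closing along y. Charged; starts in the green cradle. In the rack's front and loading places the floor is only 46 mm wide, so fingers pass beside it.
- meter: Yellow and black multimeter lying on the table, 128 x 70 x 38 mm, loose; origin at the centre of its underside. Leave it alone.
- flask: Small glass oil flask with ball stopper standing on the table, 60 mm diameter, 106 mm high, loose; origin at the centre of its underside. Leave it alone.
There are look-alikes about, which are no part of the job. Several things have the shape of the blue_cell; the one meant has the colours described above.

How it is judged (in metres and radians):
On the way, in this order (a step that is already met when the one before it is completed fails the run):
1. the blue and the yellow cell both lie in the grooves of the wooden rest (((x of blue_cell in the frame of rest between -0.033 and -0.017 m and y of blue_cell in the frame of rest between -0.012 and 0.012 m and z of blue_cell in the frame of rest between 0.0275 and 0.0375 m) or (x of blue_cell in the frame of rest between 0.017 and 0.033 m and y of blue_cell in the frame of rest between -0.012 and 0.012 m and z of blue_cell in the frame of rest between 0.0275 and 0.0375 m)) and ((x of yellow_cell in the frame of rest between -0.033 and -0.017 m and y of yellow_cell in the frame of rest between -0.012 and 0.012 m and z of yellow_cell in the frame of rest between 0.0275 and 0.0375 m) or (x of yellow_cell in the frame of rest between 0.017 and 0.033 m and y of yellow_cell in the frame of rest between -0.012 and 0.012 m and z of yellow_cell in the frame of rest between 0.0275 and 0.0375 m))), for 0.2 s.
2. the red cell lies in the red cradle while the blue and the yellow one are still on the rest (all of step 1 and x of red_cell in the frame of red_cradle between -0.008 and 0.008 m and y of red_cell in the frame of red_cradle between -0.012 and 0.012 m and z of red_cell in the frame of red_cradle between 0.0275 and 0.0375 m), for 0.2 s.
At the end, for the whole second after the job is handed in: blue and yellow cell each within 18 mm of where it lay at the start; green cell third in the rack (12 mm along the row, 15 mm across, 6 mm in height); red cell in the red cradle (8 mm across its axis, 12 mm along, 5 mm in height); all released and at rest (distance of each of blue_cell, yellow_cell from where it was at the start of the episode below 0.018 m and x of green_cell in the frame of rack between 0.0536 and 0.0776 m and y of green_cell in the frame of rack between -0.015 and 0.015 m and z of green_cell in the frame of rack between 0.0427 and 0.0547 m and x of red_cell in the frame of red_cradle between -0.008 and 0.008 m and y of red_cell in the frame of red_cradle between -0.012 and 0.012 m and z of red_cell in the frame of red_cradle between 0.0275 and 0.0375 m and linear speed of each of blue_cell, yellow_cell, red_cell, green_cell below 0.01 m/s); the robot touches nothing.
It fails at once if the multimeter or the flask is moved by more than 25 mm (distance of any of meter, flask from where it was at the start of the episode above 0.025 m).
It fails at once if a cell falls off the table (height (world z) of any of blue_cell, yellow_cell, red_cell, green_cell below -0.05 m).
It also fails if it takes over 136 s, if anything falls off the work surface, if the arm or the gripper's body presses on something with over 40 N, if the wrist force passes 120 N, or if a joint passes its speed limit or range.

## Robot

A 6-joint arm with a two-finger parallel gripper is mounted at the origin on a cart in front of the work surface, level with it; the furniture and walls round the work are solid. World frame = base frame: x ahead of the robot, y to its left, z up, the work surface at z = 0. Lengths are in mm, angles in degrees, forces in N, time in s.
With the tool pointing down it reaches from about 325 to 900 mm from the base axis. Payload 3.5 kg.
Tool frame: the origin (TCP) lies midway between the tips of the shut fingers; the grasp point (between the pads) lies 19 mm behind it; z points along the fingers, y is the line along which they close (so a half turn about z gives the same grasp; the last joint's range is limited). The gripper opens to 85 mm and grips with 20 to 120 N. Pads are 22 mm wide; open, the fingers measure 114 mm over their backs; the gripper's body (76 mm by 85 mm) begins 54 mm behind the grasp point. The pads swing forward as they close: fully open they stand 13 mm farther back than shut.
Start: joints at [66.383, 15.837, -1.513, 72.651, 0, 84.076], TCP at [189.953, 595.432, 203.413] pointing down, gripper open.
Joint ranges: [-178.77, 178.77], [-48.84, 107.48], [-61.69, 71.31], [-111.58, 123.2], [-90, 87.43], [-180, 180]. Speed limits (degrees/s): [147.25, 147.25, 180, 180, 180, 180].

## Interface

Orientations are given as a 3x3 rotation matrix whose columns are the frame's x, y, z axes.
In Python, from workcell import sense, read_camera, calibration, job_done gives the robot as it stands.
- The arm moves only by the tool play_rows, never from a script. Its argument "deltas" is text: rows parted by semicolons, each of 5 numbers parted by spaces: the opening, from -1 (shut) to 1 (fully open), then the shift along the tool's x, y, z in mm, then the turn about the tool's z in rad. A call has 1 to 12 rows; each row is the pose to reach, as a shift and turn from the pose commanded when the call began, along the tool's axes at that moment; what a row does not reach only later rows make up. A row lasts 1/8 s, in which the tool goes at most 62.5 mm and 10.7 degrees, less where a joint would pass 70% of its speed; a pose out of reach is approached as far as the arm can. A call with a gripper value outside its range is refused whole. The fingers move at their own pace and stop on an object; "squeeze" is the grip in N (left out, the last holds). Time passes only in rows, so rows that repeat a pose let the fingers close. It gives the time, the measured TCP pose, the force, the opening and the grip force at its end, in the units of the state.
- sense(): the state, without advancing time (a new reading comes with each control period).
- read_camera(name): name is "scene" or "side" or "wrist"; returns the picture (400x640x3 uint8, red, green, blue); there is no depth.
- calibration(name): a dict with "vfov" (degrees; the focal length in pixels is half the picture's height over the tangent of half this angle, whatever the lens; pixels are square), "cx", "cy" (the principal point, pixels), "eye" and "orientation" of the camera in the world; the wrist camera has in their place "mount" (4x4, takes a point from camera to tool coordinates, whose origin is the TCP and whose axes are the flange's). Camera axes: x right, y down, z forward; pixel columns grow to the right and rows downward; lengths in mm; the calibration is good to about 2 mm. A picture is of the moment at which its call begins: read the wrist's pose just before it. calibration takes no time and is no camera call.
- job_done(): hands the job in; it is judged then, once.
The state is a dict: "t": time; "joint_pos": joint angles; "qvel": joint speeds; "joint_efforts": joint torques, N m; "eef_pos": TCP position; "ee_rot": TCP orientation; "contact_force": force on the tool from outside, world axes, zero at the start; "wrist_torque": the same for the moment, N m; "width": finger opening in mm; "grasp_force": force on a finger pad.
Only numpy, scipy, OpenCV 4.12 (cv2) and the standard library are available. Lean on these libraries where they do the work, as an engineer would, in place of code of your own. Each camera call takes 0.05 s, during which the arm holds its last target. There are 200 camera calls.

## Working session

There is one attempt and no reset: what is moved stays moved. The work goes in short steps, Python scripts to look and compute and a tool call to move; the robot and the scene stay as the last step left them, time stands still between calls to the robot, and variables do not carry over. Pictures are saved under pics/ and viewed, at most 14 in all, crops included, and the job is handed in when it is done.

Besides the shell and the picture viewer there is one more tool, called after "Emit:" as name(argument=value, ...) on one line, values as JSON. play_rows: Moves the arm, as the interface text tells. Its arguments: {"type":"object","properties":{"deltas":{"type":"string"},"squeeze":{"type":"number"}},"required":["deltas"]}

```bash
mkdir -p pics; ls; cat > h.py <<'E'
import numpy as np,cv2
from workcell import sense,read_camera,calibration,job_done
def cam(name,s=None):
    c=calibration(name); f=200/np.tan(np.radians(c['vfov'])/2)
    if 'eye' in c: R=np.array(c['orientation']);e=np.array(c['eye'])
    else:
        M=np.array(c['mount']);T=np.array(s['ee_rot']);R=T@M[:3,:3];e=np.array(s['eef_pos'])+T@M[:3,3]
    return f,c['cx'],c['cy'],R,e
def ray(C,u,v):
    f,cx,cy,R,e=C; d=R@np.array([(u-cx)/f,(v-cy)/f,1]); return e,d/np.linalg.norm(d)
def plane(C,u,v,z):
    e,d=ray(C,u,v); return e+d*(z-e[2])/d[2]
def proj(C,p):
    f,cx,cy,R,e=C; q=R.T@(np.array(p)-e); return np.array([cx+f*q[0]/q[2],cy+f*q[1]/q[2]])
def tri(C1,p1,C2,p2):
    e1,d1=ray(C1,*p1);e2,d2=ray(C2,*p2)
    t=np.linalg.lstsq(np.c_[d1,-d2],e2-e1,rcond=None)[0]
    a=e1+t[0]*d1;b=e2+t[1]*d2; return (a+b)/2,np.linalg.norm(a-b)
def save(n,im): cv2.imwrite('pics/'+n+'.png',im[:,:,::-1])
E
python3 - <<'E'
from h import *
s=sense();print(s)
for n in('scene','side','wrist'):
    c=calibration(n);print(n,c)
    im=read_camera(n);np.save(n,im);save(n,im)
E
```

```text
pics
{'t': 0.0, 'joint_pos': array([ 6.63819599e+01,  1.58783805e+01, -1.60002781e+00,  7.26522213e+01,
        3.81579511e-04,  8.40762967e+01]), 'qvel': array([ 0.07924157, -0.03639158, -0.09276235,  0.0274042 , -0.06340609,
       -0.00314723]), 'joint_efforts': array([ 2.99410613e-04, -4.45503938e+01,  2.95208269e+01,  1.63074170e-02,
       -2.50280283e-05,  2.04353121e-06]), 'eef_pos': array([189.61129397, 594.62959906, 202.24051069]), 'ee_rot': array([[-9.52691414e-01,  3.03937862e-01, -9.19521225e-04],
       [ 3.03939157e-01,  9.52689160e-01, -2.08627283e-03],
       [ 2.41920599e-04, -2.26705272e-03, -9.99997401e-01]]), 'contact_force': array([ 0.05107613, -0.85815058, -0.73759212]), 'wrist_torque': array([ 0.03419153, -0.00362889, -0.01503464]), 'grasp_force': 0.0, 'width': 85.34393860076177}
scene {'vfov': 51.77725979904089, 'cx': 319.71843962925743, 'cy': 190.43252232377932, 'eye': array([-277.99247677, -554.07893443,  579.99327391]), 'orientation': array([[ 5.23105436e-01, -3.91704827e-01,  7.56920096e-01],
       [-8.52267946e-01, -2.40186336e-01,  4.64704069e-01],
       [-2.24961882e-04, -8.88187960e-01, -4.59480246e-01]])}
side {'vfov': 50.72949892385602, 'cx': 322.5222033318368, 'cy': 195.51760826446773, 'eye': array([ 359.95657571, -870.00132242,  618.28705302]), 'orientation': array([[ 0.97451767, -0.13271748,  0.18083521],
       [-0.22385915, -0.52430043,  0.82158149],
       [-0.01422624, -0.8411273 , -0.54065005]])}
wrist {'vfov': 62.72695706547576, 'cx': 317.43898596641793, 'cy': 198.611990485726, 'mount': array([[ 7.62023943e-04, -9.50266488e-01, -3.11437027e-01,
         7.88580605e+01],
       [ 9.99999441e-01,  4.95747328e-04,  9.34158176e-04,
         4.21685587e-01],
       [-7.33305135e-04, -3.11437565e-01,  9.50266334e-01,
        -1.70872196e+02],
       [ 0.00000000e+00,  0.00000000e+00,  0.00000000e+00,
         1.00000000e+00]])}
```

View pics/scene.png

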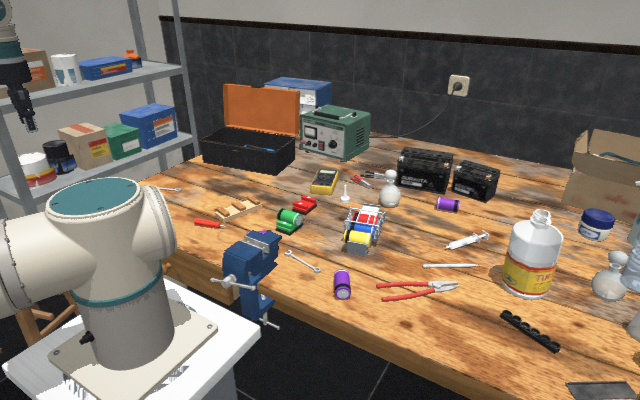

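View pics/side.png

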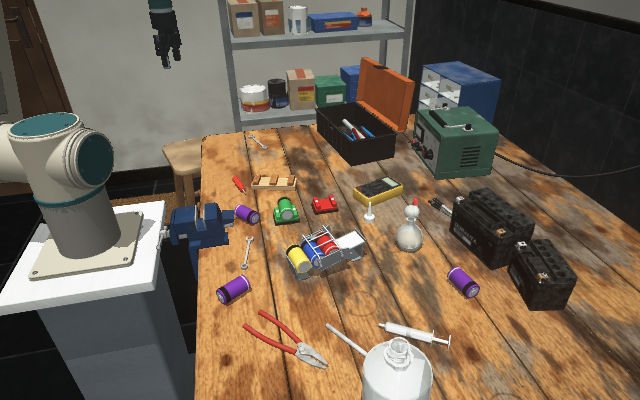

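View pics/wrist.png

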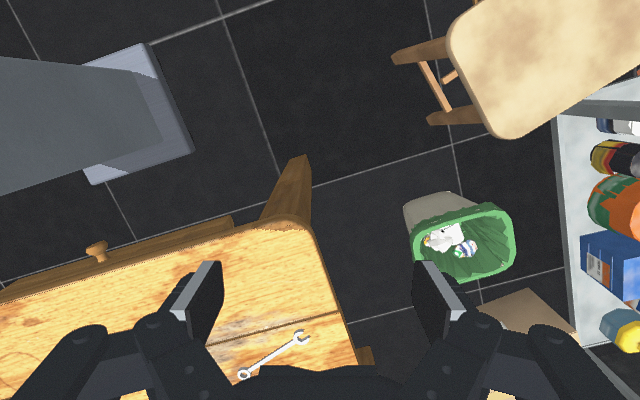

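Scene: the row is yellow (front, 358,240), blue (364,228), red (370,215); green cradle (289,219), red cradle (305,205), rest (238,208), flask (390,190), meter (325,181). In the side view these lie at yellow (298,259), red (327,243), green (287,209), red cradle (325,204), rest (274,183).

```bash
cat >> h.py <<'E'
def masks(im):
    h=cv2.cvtColor(im,cv2.COLOR_RGB2HSV)
    r=lambda a,b:cv2.inRange(h,a,b)
    return dict(red=r((0,170,80),(4,255,255))|r((174,170,80),(180,255,255)),blue=r((106,150,60),(122,255,255)),yellow=r((22,180,120),(32,255,255)),green=r((52,150,50),(75,255,255)))
def blobs(m,amin):
    n,l,st,c=cv2.connectedComponentsWithStats(m); return [(c[i].round(1).tolist(),st[i].tolist()) for i in range(1,n) if st[i,4]>=amin]
E
python3 - <<'E'
from h import *
A=cam('scene');B=cam('side')
for n,p,q,z in [('yellow',(358,240),(298,259),38),('red',(371,214),(328,241),49),('green',(289,219),(287,209),32),('redcr',(305,205),(325,204),20),('rest',(238,208),(274,183),20),('flask',(390,190),(409,230),40),('meter',(325,181),(378,191),30)]:
    print(n,tri(A,p,B,q),plane(A,*p,z)[:2].round(),plane(B,*q,z)[:2].round())
E
```

```text
yellow (array([ 450.7141065 , -211.08778125,   36.42504807]), np.float64(1.2658532184671538)) [ 448. -213.] [ 451. -212.]
red (array([ 514.60259976, -212.37175317,   73.83180446]), np.float64(0.7274870710474493)) [ 554. -195.] [ 521. -183.]
green (array([458.76578325,  -8.18597197,  24.9318647 ]), np.float64(1.3470448495365908)) [449. -16.] [458. -17.]
redcr (array([559.47410566,   8.65864863,  12.79915067]), np.float64(0.6192038411612746)) [548.   1.] [557.  -1.]
rest (array([446.69434443, 154.90021634,  10.96019574]), np.float64(5.678117271376759)) [439. 148.] [445. 134.]
flask (array([ 706.56746828, -182.90007366,   45.60660151]), np.float64(2.2481189223209017)) [ 719. -178.] [ 709. -178.]
meter (array([711.51531049,  33.52341238,  15.97331512]), np.float64(3.2795639219747814)) [690.  21.] [702.  10.]
```

Emit:
play_rows(deltas="1 -463 -529 -150 -0.31;1 -463 -529 -150 -0.31;1 -463 -529 -150 -0.31;1 -463 -529 -150 -0.31;1 -463 -529 -150 -0.31;1 -463 -529 -150 -0.31;1 -463 -529 -150 -0.31;1 -463 -529 -150 -0.31;1 -463 -529 -150 -0.31;1 -463 -529 -150 -0.31;1 -463 -529 -150 -0.31;1 -463 -529 -150 -0.31", squeeze=40)

```text
t: 1.65
eef_pos: [471.2, -52.1, 353.7]
ee_rot: [[-1.0, 0.002, 0.001], [0.002, 1.0, -0.0], [-0.001, -0.0, -1.0]]
contact_force: [-0.1, 0.9, -0.5]
width: 85.4
grasp_force: 0.0
```

Emit:
play_rows(deltas="1 0 0 0 0;1 0 0 0 0")

```text
t: 1.9
eef_pos: [469.7, -48.8, 352.9]
ee_rot: [[-1.0, -0.001, -0.001], [-0.001, 1.0, 0.001], [0.001, 0.001, -1.0]]
contact_force: [-0.6, -0.4, -0.4]
width: 85.5
grasp_force: 0.0
```

```bash
python3 - <<'E'
from h import *
s=sense();im=read_camera('wrist');np.save('w1',im);save('w1',im)
import pickle;pickle.dump(s,open('w1.pkl','wb'))
print(s['t'],s['eef_pos'],s['ee_rot'].round(4),s['joint_pos'].round(1),s['contact_force'])
for k,m in masks(im).items(): print(k,blobs(m,60))
E
```

```text
1.9 [469.65478319 -48.75147472 352.9155042 ] [[-1.0e+00 -1.2e-03 -1.3e-03]
 [-1.2e-03  1.0e+00  8.0e-04]
 [ 1.3e-03  8.0e-04 -1.0e+00]] [-13.8  -2.3  -4.3  88.    0.  -13.9] [-0.5602331  -0.3674736  -0.43463118]
red [([475.4, 62.2], [448, 51, 53, 23, 604]), ([99.2, 77.4], [92, 65, 19, 28, 99]), ([140.6, 76.5], [132, 69, 16, 21, 85]), ([214.9, 180.7], [206, 170, 19, 22, 287]), ([203.0, 184.2], [200, 175, 8, 19, 72]), ([354.5, 200.2], [341, 183, 29, 35, 893]), ([542.1, 306.8], [508, 303, 65, 8, 158]), ([322.0, 318.6], [315, 314, 16, 10, 75])]
blue [([206.1, 153.5], [193, 147, 27, 14, 209]), ([210.2, 165.1], [202, 159, 17, 14, 168])]
yellow [([202.3, 127.8], [189, 124, 27, 11, 60]), ([206.4, 146.6], [191, 143, 31, 8, 90]), ([8.5, 174.0], [0, 162, 19, 22, 180])]
green [([342.9, 136.2], [328, 118, 31, 37, 737])]
```

View pics/w1.png

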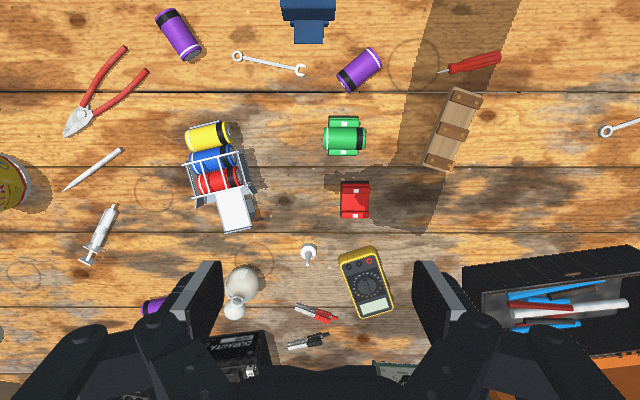

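Wrist view: rack with yellow (208,136), blue (213,160), red (219,182), rear floor (235,210); green (344,137), red cradle (355,200), rest corners about (455,88),(483,95),(421,164),(452,171); flask (240,290), meter (367,282).

```bash
python3 - <<'E'
from h import *
import pickle
C=cam('wrist',pickle.load(open('w1.pkl','rb')))
P=lambda u,v,z:plane(C,u,v,z)[:2].round(1)
print('rest',[P(*p,26) for p in((455,88),(483,95),(421,164),(452,171))],P(452,130,26))
print('green',P(328,137,45),P(365,136,45),'redcr',P(341,190,26),P(341,218,26),P(370,183,26),P(370,216,26),P(355,200,20))
print('yellow',P(187,141,40),P(231,130,40))
for u,v in((217,193),(226,233),(246,188),(252,229)):print(P(u,v,50))
print('flask',P(240,285,30),'meter',P(367,282,20),'pin',P(308,260,10))
E
```

```text
rest [array([386. , 149.8]), array([395.5, 191.6]), array([497.2, 111.9]), array([508.2, 161.3])] [445.5 153.1]
green [453.7 -32.8] [452.2  20.7] redcr [539.3 -10.6] [586.8  -9.4] [527.7  34.8] [583.3  37.6] [557.9  13. ]
yellow [ 460.5 -239.3] [ 444.5 -173.5]
[ 537.1 -199.6]
[ 602.9 -191.5]
[ 529.2 -155.3]
[ 596.  -150.3]
flask [ 709.9 -181.6] meter [710.1  39.8] pin [672.2 -64.1]
```

Emit:
play_rows(deltas="1 18 -158 120 -0.22;1 18 -158 120 -0.22;1 18 -158 203 -0.22;1 18 -158 203 -0.22;1 18 -158 203 -0.22;1 18 -158 203 -0.22;1 18 -158 203 -0.22;1 18 -158 203 -0.22")

```text
t: 2.95
eef_pos: [454.3, -207.4, 152.8]
ee_rot: [[-0.975, -0.221, 0.004], [-0.221, 0.975, -0.002], [-0.003, -0.003, -1.0]]
contact_force: [-0.4, -0.6, 0.1]
width: 85.5
grasp_force: 0.0
```

```bash
python3 - <<'E'
from h import *
s=sense();im=read_camera('wrist');np.save('w2',im);save('w2',im)
import pickle;pickle.dump(s,open('w2.pkl','wb'))
print(s['t'],s['eef_pos'],s['ee_rot'].round(4),s['joint_pos'].round(1),s['contact_force'])
for k,m in masks(im).items(): print(k,blobs(m,150))
E
```

```text
2.95 [ 454.29354775 -207.43033564  152.78947085] [[-0.9753 -0.2207  0.0038]
 [-0.2207  0.9753 -0.0022]
 [-0.0032 -0.0029 -1.    ]] [-32.    4.9 -21.1  63.8   0.  -44.7] [-0.37892828 -0.5669782   0.14171864]
red [([149.6, 52.0], [113, 27, 61, 60, 367]), ([226.7, 59.2], [209, 48, 33, 28, 247]), ([294.7, 253.7], [290, 237, 11, 34, 326]), ([317.3, 253.4], [304, 237, 27, 34, 841]), ([494.5, 299.8], [470, 282, 53, 44, 1278])]
blue [([311.1, 210.5], [288, 202, 47, 18, 842]), ([316.4, 229.8], [304, 224, 27, 13, 324])]
yellow [([315.0, 168.4], [291, 165, 48, 13, 278]), ([313.2, 198.5], [292, 194, 47, 7, 170])]
green [([519.9, 222.7], [476, 189, 73, 63, 2221]), ([498.4, 223.3], [490, 207, 14, 32, 155])]
```

View pics/w2.png

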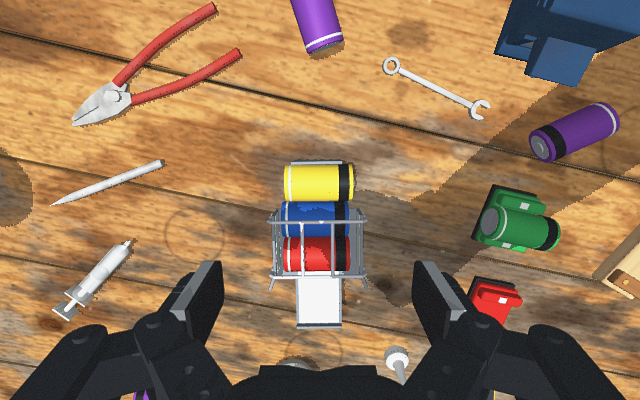

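Close view: yellow cell spans columns 285–355, rows 163–200, nearly aligned with the image; blue and red follow under wires, loading floor at (319,300).

```bash
python3 - <<'E'
from h import *
import pickle
s1=pickle.load(open('w1.pkl','rb'));s2=pickle.load(open('w2.pkl','rb'))
A=cam('wrist',s1);B=cam('wrist',s2)
for a,b in(((186.5,141),(285,181.5)),((231,130),(355,181)),((208.5,135.5),(320,181.2))): print(tri(A,a,B,b),plane(B,*b,38))
h=cv2.cvtColor(np.load('w2.npy'),cv2.COLOR_RGB2HSV)
m=cv2.inRange(h,(22,120,60),(34,255,255));m[:150]=0;m[215:]=0;m[:,:270]=0;m[:,370:]=0
ys,xs=np.nonzero(m)
for c in(290,300,310,320,330): r=ys[xs==c];print(c,r.min(),r.max())
R=s2['ee_rot'];print('yaw',np.degrees(np.arctan2(R[1,1],R[0,1])))
# loading floor corners
for p in((299,276),(340,276),(297,328),(341,328)):print(plane(B,*p,42).round(1))
g=plane(B,320,181.2,38); print('delta tool',R.T@(g-s2['eef_pos']))
E
```

```text
(array([ 458.22697706, -236.46684492,   48.1841709 ]), np.float64(2.543648307105766)) [ 459.96306852 -236.39964073   38.        ]
(array([ 445.33483769, -174.74358196,   36.94934581]), np.float64(0.8710296145845537)) [ 445.51096194 -175.036629     38.        ]
(array([ 451.79282383, -206.1623555 ,   42.86074163]), np.float64(0.8107878033270305)) [ 452.68807939 -205.7137284    38.        ]Traceback (most recent call last):
  File "<stdin>", line 9, in <module>
    return umr_minimum(a, axis, None, out, keepdims, initial, where)
ValueError: zero-size array to reduction operation minimum which has no identity
```

Emit:
play_rows(deltas="1 0 1.3 50 -0.007;1 0 1.3 90 -0.007;1 0 1.3 110 -0.007;1 0 1.3 125 -0.007;1 0 1.3 134 -0.007;1 0 1.3 134 -0.007")

```text
t: 3.75
eef_pos: [452.4, -206.0, 16.5]
ee_rot: [[-0.974, -0.226, 0.0], [-0.226, 0.974, -0.0], [-0.0, -0.0, -1.0]]
contact_force: [1.0, 0.4, -0.3]
width: 85.5
grasp_force: 0.0
```

Emit:
play_rows(deltas="-1 0 0 0 0;-1 0 0 0 0;-1 0 0 0 0;-1 0 0 0 0;-1 0 0 0 0;-1 0 0 0 0", squeeze=40)

```text
t: 4.5
eef_pos: [453.1, -206.5, 17.8]
ee_rot: [[-0.974, -0.226, 0.002], [-0.226, 0.974, -0.001], [-0.002, -0.001, -1.0]]
contact_force: [-2.1, 0.7, 4.9]
width: 57.7
grasp_force: 41.7
```

Emit:
play_rows(deltas="-1 0 0 -30 0;-1 0 0 -80 0;-1 0 0 -120 0;-1 -41.6 232.6 -145 0.52;-1 -41.6 232.6 -145 0.52;-1 -41.6 232.6 -145 0.52;-1 -41.6 232.6 -145 0.52;-1 -41.6 232.6 -145 0.52;-1 -41.6 232.6 -145 0.52;-1 -41.6 232.6 -145 0.52")

```text
t: 5.75
eef_pos: [440.2, 28.8, 161.3]
ee_rot: [[-0.957, 0.289, -0.0], [0.289, 0.957, -0.0], [-0.0, -0.0, -1.0]]
contact_force: [-1.1, -0.6, -1.3]
width: 57.2
grasp_force: 43.5
```

```bash
python3 - <<'E'
from h import *
s=sense();im=read_camera('wrist');np.save('w3',im);save('w3',im)
import pickle;pickle.dump(s,open('w3.pkl','wb'))
print(s['t'],s['eef_pos'],s['ee_rot'].round(4),s['width'])
E
```

```text
5.75 [440.20873599  28.829644   161.29128663] [[-9.573e-01  2.892e-01 -1.000e-04]
 [ 2.892e-01  9.573e-01 -5.000e-04]
 [-0.000e+00 -5.000e-04 -1.000e+00]] 57.15957565475724
```

View pics/w3.png

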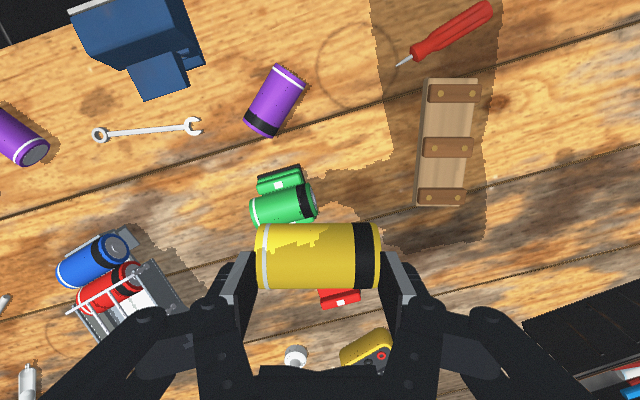

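The yellow cell is held level and centred (318,257); blue has rolled to the front. Rest strips at (454,93), (448,147), (441,198).

```bash
python3 - <<'E'
from h import *
import pickle
s1=pickle.load(open('w1.pkl','rb'));s3=pickle.load(open('w3.pkl','rb'))
A=cam('wrist',s1);B=cam('wrist',s3)
for a,b in(((465,98),(454.5,93)),((452.5,130.5),(448,147)),((438,160.5),(442,197))): print(tri(A,a,B,b),plane(B,*b,26).round(1))
R=np.array(s3['ee_rot'])
# cell in tool frame by silhouette depth: check projection of several tool-z
for z in(-19,-22,-25,-28): print(z,proj(B,s3['eef_pos']+R@np.array([0,0,z])))
# sizes
print('strip len',plane(B,422,148,26)-plane(B,474,147,26))
E
```

```text
(array([399.85361   , 163.43730349,  35.69382505]), np.float64(2.401685093103684)) [401.6 168.3  26. ]
(array([445.36883152, 151.6919624 ,  33.45698748]), np.float64(0.8470379823225053)) [447.6 154.6  26. ]
(array([490.78667099, 136.94420616,  33.06169927]), np.float64(3.3929897917983998)) [494.6 140.6  26. ]
-19 [316.31782431 252.29666986]
-22 [316.30295231 255.06506262]
-25 [316.28756067 257.93018773]
-28 [316.27162165 260.89720534]
strip len [-13.08939948 -46.6815312    0.        ]
```

Emit:
play_rows(deltas="-1 54.6 120.3 0 0;-1 54.6 120.3 30 0;-1 54.6 120.3 90 0;-1 54.6 120.3 115 0;-1 54.6 120.3 132 0;-1 54.6 120.3 143 0;-1 54.6 120.3 149 0;-1 54.6 120.3 149 0")

```text
t: 6.8
eef_pos: [423.3, 160.6, 12.8]
ee_rot: [[-0.957, 0.289, 0.001], [0.289, 0.957, 0.0], [-0.001, 0.0, -1.0]]
contact_force: [-0.1, 0.1, -1.1]
width: 57.2
grasp_force: 43.6
```

```bash
python3 - <<'E'
from h import *
s=sense();print(s['t'],s['eef_pos'],s['contact_force'],s['width'])
a=read_camera('side');b=read_camera('wrist')
v=np.hstack([cv2.resize(a[150:230,230:330],(400,320),interpolation=cv2.INTER_CUBIC),cv2.resize(b,(400,250))[:250] if 0 else cv2.resize(b[:,:],(400,320))])
save('p1',v)
E
```

```text
6.8 [423.31512089 160.57775119  12.80322774] [-0.0624348   0.07208747 -1.08549802] 57.22500795109134
```

View pics/p1.png

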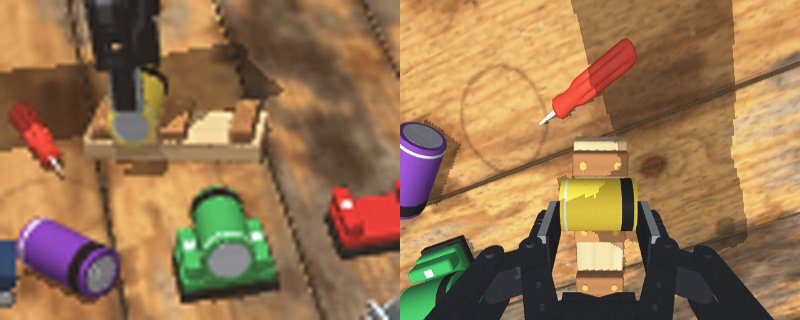

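The cell sits between the strips, centred on the board (598 vs 600). Lower a little and release.

Emit:
play_rows(deltas="-1 0 0 2 0;-1 0 0 2 0;1 0 0 2 0;1 0 0 2 0;1 0 0 2 0;1 0 0 2 0;1 0 0 -10 0;1 0 0 -30 0;1 0 0 -80 0;1 0 0 -140 0;1 0 0 -140 0")

```text
t: 8.28
eef_pos: [427.3, 162.0, 158.6]
ee_rot: [[-0.958, 0.288, 0.012], [0.288, 0.958, 0.003], [-0.011, 0.006, -1.0]]
contact_force: [0.3, 0.4, -1.2]
width: 85.6
grasp_force: 0.0
```

```bash
python3 - <<'E'
from h import *
s=sense();im=read_camera('wrist');np.save('w4',im);save('w4',im[60:])
import pickle;pickle.dump(s,open('w4.pkl','wb'))
print(s['t'],s['eef_pos'],s['width'],s['ee_rot'].round(4))
for k,m in masks(im).items(): print(k,blobs(m,150))
E
```

```text
8.275 [427.30091676 162.04182975 158.6262641 ] 85.56534603871349 [[-0.9577  0.2875  0.0121]
 [ 0.2876  0.9578  0.0027]
 [-0.0108  0.0061 -0.9999]]
red [([311.4, 89.0], [274, 62, 73, 56, 1455]), ([230.7, 321.1], [211, 291, 41, 56, 1406]), ([9.5, 312.6], [1, 304, 29, 21, 150])]
blue [([9.9, 295.0], [0, 279, 19, 30, 159])]
yellow [([310.9, 161.6], [288, 159, 46, 11, 255]), ([312.4, 188.2], [289, 182, 45, 11, 361])]
green [([157.4, 248.2], [129, 215, 71, 61, 2215])]
```

View pics/w4.png

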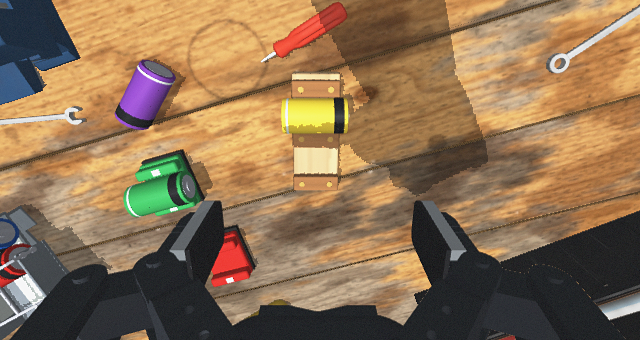

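Emit:
play_rows(deltas="1 -134.4 -342.7 0 -0.52;1 -134.4 -342.7 0 -0.52;1 -134.4 -342.7 0 -0.52;1 -134.4 -342.7 0 -0.52;1 -134.4 -342.7 0 -0.52;1 -134.4 -342.7 0 -0.52;1 -134.4 -342.7 0 -0.52;1 -134.4 -342.7 0 -0.52")

```text
t: 9.32
eef_pos: [451.5, -207.0, 150.9]
ee_rot: [[-0.975, -0.223, -0.002], [-0.223, 0.975, 0.002], [0.002, 0.002, -1.0]]
contact_force: [-0.1, 0.2, 0.6]
width: 85.5
grasp_force: 0.0
```

```bash
python3 - <<'E'
from h import *
import pickle
s=sense();im=read_camera('wrist');np.save('w5',im)
pickle.dump(s,open('w5.pkl','wb'))
print(s['t'],s['eef_pos'],s['ee_rot'].round(3))
save('w5',cv2.resize(im[130:350,200:420],(440,440)))
A=cam('wrist',pickle.load(open('w2.pkl','rb')));B=cam('wrist',s)
for k,m in masks(im).items(): print(k,blobs(m,150))
E
```

```text
9.325 [ 451.48499007 -207.01269424  150.89079628] [[-0.975 -0.223 -0.002]
 [-0.223  0.975  0.002]
 [ 0.002  0.002 -1.   ]]
red [([149.1, 54.2], [110, 31, 73, 59, 396]), ([228.1, 59.9], [209, 52, 31, 16, 175]), ([309.9, 214.7], [287, 205, 47, 20, 855]), ([314.7, 234.2], [302, 229, 27, 12, 309]), ([494.1, 302.0], [470, 285, 51, 41, 1109])]
blue [([308.7, 186.5], [285, 169, 48, 36, 1710])]
yellow []
green [([516.5, 226.4], [474, 193, 73, 63, 2410])]
```

View pics/w5.png

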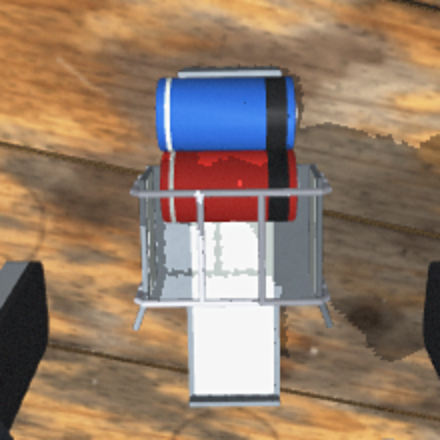

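Blue is at the front, red second. Descend and take blue.

Emit:
play_rows(deltas="1 0 -1 50 0;1 0 -1 90 0;1 0 -1 112 0;1 0 -1 127 0;1 0 -1 136 0;1 0 -1 136 0;-1 0 -1 136 0;-1 0 -1 136 0;-1 0 -1 136 0;-1 0 -1 136 0;-1 0 -1 136 0;-1 0 -1 136 0", squeeze=40)

```text
t: 10.88
eef_pos: [453.9, -207.7, 18.0]
ee_rot: [[-0.974, -0.226, 0.002], [-0.226, 0.974, -0.001], [-0.002, -0.002, -1.0]]
contact_force: [-0.2, 0.9, 5.3]
width: 57.5
grasp_force: 41.6
```

Emit:
play_rows(deltas="-1 0 0 -30 0;-1 0 0 -80 0;-1 0 0 -110 0;-1 -97.5 340.4 -110 0.52;-1 -97.5 340.4 -110 0.52;-1 -97.5 340.4 -110 0.52;-1 -97.5 340.4 -110 0.52;-1 -97.5 340.4 -110 0.52;-1 -97.5 340.4 -110 0.52;-1 -97.5 340.4 -90 0.52;-1 -97.5 340.4 -60 0.52;-1 -97.5 340.4 -60 0.52")

```text
t: 12.38
eef_pos: [467.8, 146.4, 74.4]
ee_rot: [[-0.958, 0.287, -0.006], [0.287, 0.958, -0.001], [0.005, -0.003, -1.0]]
contact_force: [0.2, -0.1, -0.9]
width: 57.5
grasp_force: 43.8
```

Emit:
play_rows(deltas="-1 0 0 30 0;-1 0 0 48 0;-1 0 0 58 0;-1 0 0 63 0;-1 0 0 63 0;-1 0 0 63 0")

```text
t: 13.12
eef_pos: [471.5, 146.8, 14.2]
ee_rot: [[-0.958, 0.288, 0.001], [0.288, 0.958, 0.0], [-0.001, 0.001, -1.0]]
contact_force: [0.6, 0.9, -1.5]
width: 57.6
grasp_force: 43.8
```

```bash
python3 - <<'E'
from h import *
s=sense();print(s['t'],s['eef_pos'],s['contact_force'],s['width'])
a=read_camera('side');b=read_camera('wrist')
save('p2',np.hstack([cv2.resize(a[150:230,230:330],(400,320),interpolation=cv2.INTER_CUBIC),cv2.resize(b[:,:],(400,320))]))
E
```

```text
13.125 [471.52563723 146.78680024  14.18512617] [ 0.593504    0.88466957 -1.47322577] 57.623133366953375
```

View pics/p2.png

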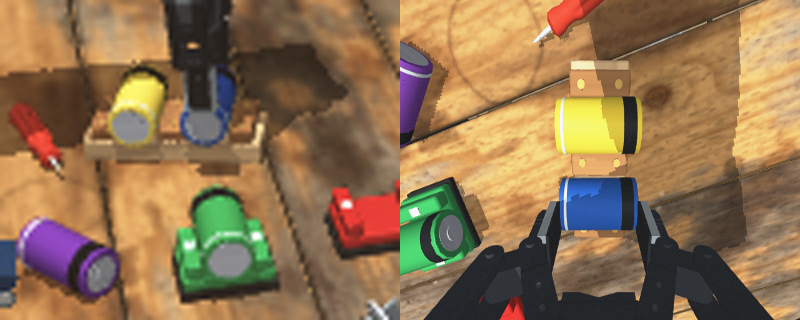

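Blue sits over the second groove, centred with the yellow; lower and release, then look at the red cradle on the way.

Emit:
play_rows(deltas="-1 0 0 3 0;-1 0 0 3 0;1 0 0 3 0;1 0 0 3 0;1 0 0 3 0;1 0 0 3 0;1 0 0 -10 0;1 0 0 -30 0;1 0 0 -80 0;1 0 0 -137 0;1 0 0 -137 0;1 0 0 -137 0")

```text
t: 14.72
eef_pos: [470.7, 146.7, 150.9]
ee_rot: [[-0.958, 0.288, 0.001], [0.288, 0.958, 0.0], [-0.001, 0.0, -1.0]]
contact_force: [-0.3, -0.1, -0.8]
width: 85.7
grasp_force: 0.0
```

```bash
python3 - <<'E'
from h import *
s=sense();im=read_camera('wrist');np.save('w6',im);save('w6',im)
import pickle;pickle.dump(s,open('w6.pkl','wb'))
print(s['t'],s['eef_pos'],s['width'],s['ee_rot'].round(4))
E
```

```text
14.725 [470.74840046 146.69197333 150.94782781] 85.66122673706639 [[-9.577e-01  2.876e-01  9.000e-04]
 [ 2.876e-01  9.577e-01  1.000e-04]
 [-9.000e-04  4.000e-04 -1.000e+00]]
```

View pics/w6.png

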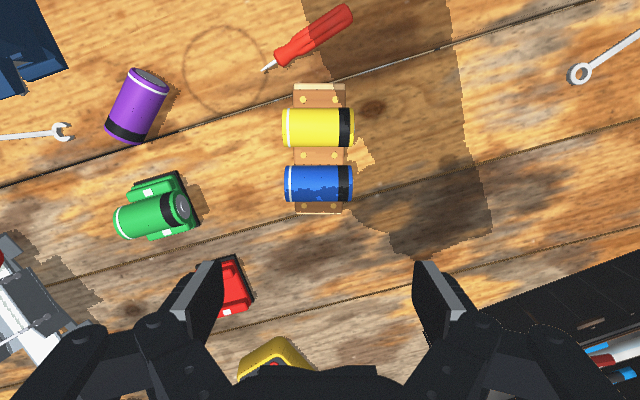

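Both cells seated in the rest. Next, a look over the red and green cradles on the way to the rack.

Emit:
play_rows(deltas="1 -153 -94.7 0 -0.29;1 -153 -94.7 0 -0.29;1 -153 -94.7 0 -0.29;1 -153 -94.7 0 -0.29;1 -153 -94.7 0 -0.29;1 -153 -94.7 0 -0.29;1 -153 -94.7 0 -0.29")

```text
t: 15.65
eef_pos: [589.0, 13.0, 150.2]
ee_rot: [[-1.0, 0.0, -0.001], [0.0, 1.0, 0.0], [0.001, 0.0, -1.0]]
contact_force: [0.1, -0.5, 0.1]
width: 85.3
grasp_force: 0.0
```

```bash
python3 - <<'E'
from h import *
s=sense();im=read_camera('wrist');np.save('w7',im);save('w7',im)
import pickle;pickle.dump(s,open('w7.pkl','wb'))
print(s['t'],s['eef_pos'],s['width'],s['ee_rot'].round(4))
for k,m in masks(im).items(): print(k,blobs(m,150))
E
```

```text
15.65 [589.00688755  12.98231875 150.21602996] 85.32748969679729 [[-1.e+00  3.e-04 -8.e-04]
 [ 3.e-04  1.e+00  1.e-04]
 [ 8.e-04  1.e-04 -1.e+00]]
red [([19.9, 23.0], [0, 0, 58, 46, 1708]), ([59.5, 15.3], [41, 0, 38, 29, 338]), ([319.7, 147.8], [292, 116, 50, 62, 1206]), ([612.9, 330.8], [585, 327, 55, 8, 163]), ([271.7, 348.0], [259, 340, 26, 17, 209])]
blue [([457.4, 29.9], [441, 7, 27, 46, 312]), ([488.3, 40.7], [452, 10, 69, 59, 2432])]
yellow []
green [([284.6, 5.0], [254, 0, 56, 15, 582]), ([283.4, 36.4], [255, 11, 62, 51, 1517])]
```

View pics/w7.png

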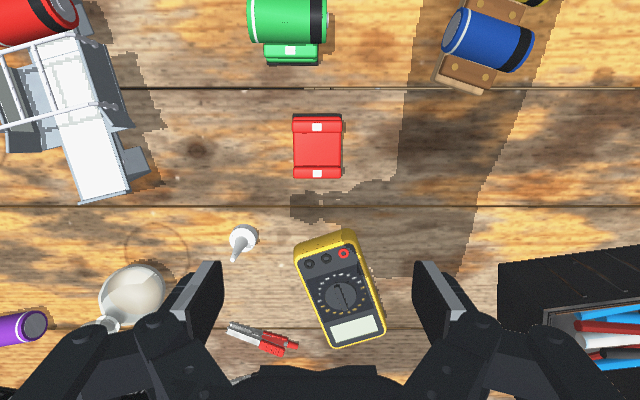

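Red cradle at cols 293–342, rows 115–179, square to the image; its side marks at (317,127) and (318,174). Meter at (340,290), flask (132,295), green cell (288,20).

```bash
python3 - <<'E'
from h import *
import pickle
B=cam('wrist',pickle.load(open('w7.pkl','rb')));A=cam('wrist',pickle.load(open('w1.pkl','rb')))
im=np.load('w7.npy')
h=cv2.cvtColor(im,cv2.COLOR_RGB2HSV)
m=((h[...,0]<6)|(h[...,0]>172))&(h[...,1]>130);M=np.zeros_like(m);M[105:190,280:360]=1;m=(m&M).astype(np.uint8)
c=max(cv2.findContours(m,0,2)[0],key=cv2.contourArea);print(cv2.boundingRect(c),cv2.minAreaRect(c))
w=cv2.inRange(h,(0,0,170),(180,60,255))*M;bl=blobs(w.astype(np.uint8),15);print(bl)
P=[plane(B,*b[0],26) for b in bl];print(P,np.mean(P,0))
h1=cv2.cvtColor(np.load('w1.npy'),cv2.COLOR_RGB2HSV);M=np.zeros(h1.shape[:2],np.uint8);M[175:225,335:376]=1
b1=blobs(cv2.inRange(h1,(0,0,170),(180,60,255))*M,3);print(b1)
if len(b1)==len(bl):
  for a,b in zip(b1,bl): print(tri(A,a[0],B,b[0]))
E
```

```text
(292, 116, 50, 63) ((316.5, 147.0), (62.0, 49.0), 90.0)
[([316.5, 126.5], [312, 123, 10, 8, 76]), ([316.9, 173.0], [313, 170, 9, 7, 62])]
[array([539.91426885,  12.49104948,  26.        ]), array([582.03608066,  12.8403417 ,  26.        ])] [560.97517476  12.66569559  26.        ]
[([355.9, 190.4], [354, 189, 5, 4, 19]), ([355.0, 215.5], [353, 214, 5, 4, 20])]
(array([539.65840377,  12.69575955,  27.25731424]), np.float64(0.4803139174968773))
(array([581.32213923,  12.851216  ,  28.90534465]), np.float64(0.024218980453947186))
```

Emit:
play_rows(deltas="1 138 -218.5 0 -0.23;1 138 -218.5 0 -0.23;1 138 -218.5 0 -0.23;1 138 -218.5 0 -0.23;1 138 -218.5 0 -0.23;1 138 -218.5 20 -0.23;1 138 -218.5 70 -0.23;1 138 -218.5 100 -0.23;1 138 -218.5 120 -0.23;1 138 -218.5 130 -0.23;1 138 -218.5 134 -0.23;1 138 -218.5 134 -0.23")

```text
t: 17.2
eef_pos: [452.3, -206.3, 16.9]
ee_rot: [[-0.974, -0.227, 0.001], [-0.227, 0.974, -0.0], [-0.001, -0.001, -1.0]]
contact_force: [-0.4, -0.4, 0.0]
width: 85.7
grasp_force: 0.0
```

Emit:
play_rows(deltas="-1 0 0 0 0;-1 0 0 0 0;-1 0 0 0 0;-1 0 0 0 0;-1 0 0 0 0;-1 0 0 0 0;-1 0 0 -40 0;-1 0 0 -90 0;-1 0 0 -134 0;-1 0 0 -134 0", squeeze=40)

```text
t: 18.45
eef_pos: [454.8, -208.3, 154.9]
ee_rot: [[-0.974, -0.226, 0.008], [-0.226, 0.974, -0.005], [-0.007, -0.007, -1.0]]
contact_force: [-0.2, 0.5, -1.9]
width: 57.4
grasp_force: 43.8
```

Emit:
play_rows(deltas="-1 -155.7 188.8 0 0.23;-1 -155.7 188.8 0 0.23;-1 -155.7 188.8 0 0.23;-1 -155.7 188.8 0 0.23;-1 -155.7 188.8 0 0.23;-1 -155.7 188.8 40 0.23;-1 -155.7 188.8 85 0.23;-1 -155.7 188.8 110 0.23;-1 -155.7 188.8 125 0.23;-1 -155.7 188.8 133 0.23;-1 -155.7 188.8 137 0.23;-1 -155.7 188.8 137 0.23")

```text
t: 19.95
eef_pos: [561.1, 12.7, 14.0]
ee_rot: [[-1.0, 0.002, 0.001], [0.002, 1.0, -0.0], [-0.001, -0.0, -1.0]]
contact_force: [0.2, 0.8, -1.2]
width: 57.1
grasp_force: 43.9
```

```bash
python3 - <<'E'
from h import *
s=sense();print(s['t'],s['eef_pos'],s['contact_force'],s['width'])
a=read_camera('side');b=read_camera('wrist')
save('p3',np.hstack([cv2.resize(a[170:240,270:370],(400,280),interpolation=cv2.INTER_CUBIC),cv2.resize(b[:,:],(400,280))]))
E
```

```text
19.95 [561.07156548  12.66107474  14.04707501] [ 0.20853278  0.81912428 -1.18719323] 57.05961710660769
```

View pics/p3.png

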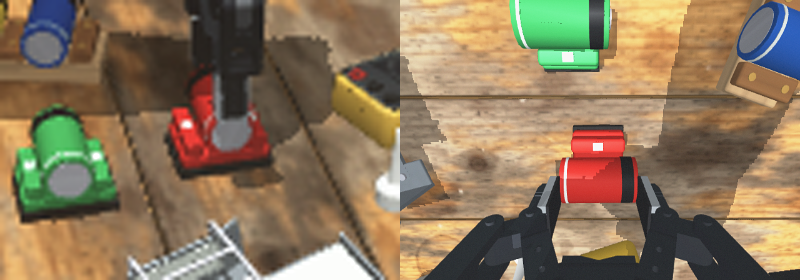

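Red is seated between the cradle's sides; lower, release and rise.

Emit:
play_rows(deltas="-1 0 0 3 0;-1 0 0 3 0;1 0 0 3 0;1 0 0 3 0;1 0 0 3 0;1 0 0 3 0;1 0 0 -10 0;1 0 0 -30 0;1 0 0 -80 0;1 0 0 -137 0;1 0 0 -137 0;1 0 0 -137 0")

```text
t: 21.55
eef_pos: [560.8, 12.8, 151.2]
ee_rot: [[-1.0, 0.002, 0.001], [0.002, 1.0, -0.0], [-0.001, -0.0, -1.0]]
contact_force: [0.8, 0.4, -0.6]
width: 85.5
grasp_force: 0.0
```

```bash
python3 - <<'E'
from h import *
s=sense();im=read_camera('wrist');np.save('w8',im);save('w8',im[:,:])
import pickle;pickle.dump(s,open('w8.pkl','wb'))
print(s['t'],s['eef_pos'],s['width'],s['ee_rot'].round(3).tolist())
E
```

```text
21.55 [560.75891686  12.8183275  151.17467618] 85.450445265403 [[-1.0, 0.002, 0.001], [0.002, 1.0, -0.0], [-0.001, -0.0, -1.0]]
```

View pics/w8.png

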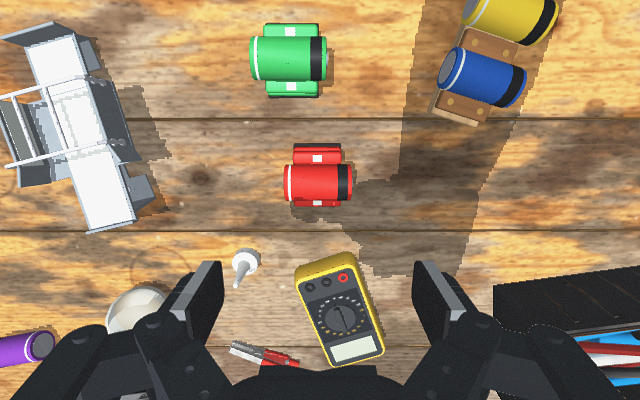

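Red is in its cradle; green at (288,59) in its own; rack empty with the loading floor around (100,185). Numeric checks of the loading place and the green cell:

```bash
python3 - <<'E'
from h import *
import pickle
O=np.array([452.4,-206.2]);a=np.radians(13.07);U=np.array([[np.cos(a),np.sin(a)],[-np.sin(a),np.cos(a)]])
for n in('w5','w8'):
    C=cam('wrist',pickle.load(open(n+'.pkl','rb')));h=cv2.cvtColor(np.load(n+'.npy'),cv2.COLOR_RGB2HSV)
    M=np.zeros(h.shape[:2],np.uint8)
    if n=='w5':M[284:345,280:360]=1
    else:M[160:240,60:150]=1
    w=cv2.inRange(h,(0,0,190),(180,40,255))*M
    c=max(cv2.findContours(w,0,2)[0],key=cv2.contourArea);r=cv2.minAreaRect(c);print(n,r)
    for p in cv2.boxPoints(r): print((U@(plane(C,*p,44)[:2]-O)).round(1),end=' ')
    print()
C=cam('wrist',pickle.load(open('w8.pkl','rb')));A=cam('wrist',pickle.load(open('w1.pkl','rb')))
im=np.load('w8.npy');h=cv2.cvtColor(im,cv2.COLOR_RGB2HSV)
M=np.zeros(h.shape[:2],np.uint8);M[15:105,240:335]=1
bl=blobs(cv2.inRange(h,(0,0,170),(180,70,255))*M,15);print(bl)
for b in bl: print(plane(C,*b[0],26).round(1))
m=blobs(cv2.inRange(h,(45,90,30),(85,255,255))*M,300);print(m)
dark=blobs(cv2.inRange(h,(0,0,0),(180,255,50))*M,50);print(dark)
for a_,b_ in(((326,137),(250,60)),((366,136.5),(326,58.5))): print(tri(A,a_,C,b_),plane(C,*b_,32.5).round(1))
E
```

```text
w5 ((316.5, 305.5), (43.0, 45.0), 90.0)
[ 98.3 -23.1] [98.5 20.7] [149.   21.6] [148.8 -24.3] 
w8 ((95.91715240478516, 190.74533081054688), (71.97941589355469, 64.74949645996094), 77.69197845458984)
[ 84.5 -24.7] [85.8 33.1] [148.7  20.4] [148.2 -41.9] 
[([289.5, 31.0], [285, 27, 10, 9, 90]), ([255.6, 56.9], [254, 36, 6, 44, 125]), ([326.5, 58.0], [326, 53, 2, 11, 20]), ([290.5, 85.5], [286, 82, 10, 8, 80])]
[435.8  -9.4  26. ]
[455.1 -38.1  26. ]
[456.1  20.8  26. ]
[477.7  -9.7  26. ]
[([286.3, 59.1], [257, 24, 61, 72, 3611])]
[([315.5, 39.4], [311, 36, 11, 9, 53]), ([315.5, 74.0], [311, 67, 10, 14, 120])]
(array([456.50014069, -37.79451491,  41.16274873]), np.float64(6.416576284139659)) [458.1 -41.7  32.5]
(array([455.74431097,  22.2285672 ,  31.29673633]), np.float64(4.542236910022966)) [457.   20.2  32.5]
```

Loading floor is centred within 1 mm of the row and ends at x≈149 mm (rear), as it should. Green centre ≈ (457,-10). Now fetch yellow.

Emit:
play_rows(deltas="1 138.3 148 0 0.29;1 138.3 148 0 0.29;1 138.3 148 0 0.29;1 138.3 148 0 0.29;1 138.3 148 40 0.29;1 138.3 148 85 0.29;1 138.3 148 115 0.29;1 138.3 148 130 0.29;1 138.3 148 140 0.29;1 138.3 148 140 0.29")

```text
t: 22.85
eef_pos: [422.7, 160.9, 10.2]
ee_rot: [[-0.958, 0.288, -0.0], [0.288, 0.958, -0.0], [0.0, -0.0, -1.0]]
contact_force: [0.7, 0.1, 0.6]
width: 85.3
grasp_force: 0.0
```

Emit:
play_rows(deltas="-1 0 0 0 0;-1 0 0 0 0;-1 0 0 0 0;-1 0 0 0 0;-1 0 0 0 0;-1 0 0 0 0;-1 0 0 -40 0;-1 0 0 -90 0;-1 0 0 -140 0;-1 0 0 -140 0", squeeze=40)

```text
t: 24.1
eef_pos: [426.7, 162.1, 155.4]
ee_rot: [[-0.958, 0.287, 0.011], [0.288, 0.958, 0.002], [-0.009, 0.005, -1.0]]
contact_force: [0.8, 0.3, -2.1]
width: 57.8
grasp_force: 43.9
```

Emit:
play_rows(deltas="-1 -239.4 -283.6 0 -0.52;-1 -239.4 -283.6 0 -0.52;-1 -239.4 -283.6 0 -0.52;-1 -239.4 -283.6 0 -0.52;-1 -239.4 -283.6 0 -0.52;-1 -239.4 -283.6 0 -0.52;-1 -239.4 -283.6 0 -0.52;-1 -239.4 -283.6 40 -0.52;-1 -239.4 -283.6 80 -0.52;-1 -239.4 -283.6 100 -0.52;-1 -239.4 -283.6 110 -0.52;-1 -239.4 -283.6 110 -0.52")

```text
t: 25.6
eef_pos: [569.3, -178.6, 39.5]
ee_rot: [[-0.974, -0.227, -0.002], [-0.227, 0.974, 0.001], [0.002, 0.001, -1.0]]
contact_force: [-0.5, 0.1, -0.9]
width: 57.5
grasp_force: 43.9
```

```bash
python3 - <<'E'
from h import *
s=sense();print(s['t'],s['eef_pos'],s['ee_rot'].round(3).tolist(),s['contact_force'],s['width'])
E
```

```text
25.6 [ 569.28690993 -178.56529563   39.54504063] [[-0.974, -0.227, -0.002], [-0.227, 0.974, 0.001], [0.002, 0.001, -1.0]] [-0.47231972  0.11334789 -0.86208238] 57.535902220568154
```

Emit:
play_rows(deltas="-1 0 0 2 0;-1 0 0 4 0;-1 0 0 4 0")

```text
t: 25.98
eef_pos: [570.7, -179.5, 37.0]
ee_rot: [[-0.974, -0.226, 0.001], [-0.226, 0.974, -0.0], [-0.001, -0.001, -1.0]]
contact_force: [0.2, 0.1, -0.5]
width: 57.7
grasp_force: 44.0
```

Emit:
play_rows(deltas="1 0 0 0 0;1 0 0 0 0;1 0 0 0 0;1 0 0 0 0;1 0 0 0 0;1 0 0 0 0;1 0 0 -40 0;1 0 0 -80 0;1 0 0 -114 0;1 0 0 -114 0;1 0 0 -114 0")

```text
t: 27.35
eef_pos: [569.7, -179.2, 149.7]
ee_rot: [[-0.974, -0.226, -0.001], [-0.226, 0.974, 0.0], [0.001, 0.001, -1.0]]
contact_force: [-0.9, -0.3, -1.3]
width: 85.6
grasp_force: 0.0
```

```bash
cat > rk.py <<'E'
from h import *
s=sense();C=cam('wrist',s);im=read_camera('wrist')
print(s['t'],s['eef_pos'],s['width'])
O=np.array([452.4,-206.2]);a=np.radians(13.07);U=np.array([[np.cos(a),np.sin(a)],[-np.sin(a),np.cos(a)]])
for k,m in masks(im).items():
    for b in blobs(m,100): print(k,b[1],'rack xy',(U@(plane(C,*b[0],48)[:2]-O)).round(0),'w',plane(C,*b[0],48)[:2].round(0))
E
python3 rk.py
```

```text
27.35 [ 569.72875344 -179.19078747  149.74730635] 85.55618676960451
red [474, 179, 76, 65, 2837] rack xy [144. 176.] w [553.  -2.]
red [381, 361, 27, 24, 213] rack xy [326.  80.] w [752. -55.]
yellow [284, 13, 56, 12, 161] rack xy [-12.  -4.] w [ 441. -212.]
yellow [285, 43, 55, 16, 566] rack xy [14. -5.] w [ 467. -208.]
green [494, 61, 86, 76, 3425] rack xy [ 48. 178.] w [459. -21.]
```

Yellow rolled to the front (x≈1). Now blue.

Emit:
play_rows(deltas="1 23.4 340.3 0 0.52;1 23.4 340.3 0 0.52;1 23.4 340.3 0 0.52;1 23.4 340.3 0 0.52;1 23.4 340.3 0 0.52;1 23.4 340.3 0 0.52;1 23.4 340.3 0 0.52;1 23.4 340.3 60 0.52;1 23.4 340.3 105 0.52;1 23.4 340.3 130 0.52;1 23.4 340.3 140 0.52;1 23.4 340.3 140 0.52")

```text
t: 28.9
eef_pos: [470.1, 146.0, 9.8]
ee_rot: [[-0.957, 0.289, -0.002], [0.289, 0.957, -0.001], [0.001, -0.001, -1.0]]
contact_force: [0.5, -0.2, -0.7]
width: 85.5
grasp_force: 0.0
```

Emit:
play_rows(deltas="-1 0 0 0 0;-1 0 0 0 0;-1 0 0 0 0;-1 0 0 0 0;-1 0 0 0 0;-1 0 0 0 0;-1 0 0 -40 0;-1 0 0 -90 0;-1 0 0 -140 0;-1 0 0 -140 0", squeeze=40)

```text
t: 30.15
eef_pos: [474.7, 147.7, 155.7]
ee_rot: [[-0.958, 0.287, 0.011], [0.287, 0.958, 0.002], [-0.01, 0.005, -1.0]]
contact_force: [0.9, 1.4, -2.1]
width: 57.7
grasp_force: 44.0
```

Emit:
play_rows(deltas="-1 -189.4 -283.8 0 -0.52;-1 -189.4 -283.8 0 -0.52;-1 -189.4 -283.8 0 -0.52;-1 -189.4 -283.8 0 -0.52;-1 -189.4 -283.8 0 -0.52;-1 -189.4 -283.8 0 -0.52;-1 -189.4 -283.8 0 -0.52;-1 -189.4 -283.8 40 -0.52;-1 -189.4 -283.8 80 -0.52;-1 -189.4 -283.8 105 -0.52;-1 -189.4 -283.8 114 -0.52;-1 -189.4 -283.8 114 -0.52")

```text
t: 31.65
eef_pos: [569.5, -178.1, 37.0]
ee_rot: [[-0.974, -0.227, -0.001], [-0.227, 0.974, 0.001], [0.001, 0.001, -1.0]]
contact_force: [-1.7, 1.3, 2.2]
width: 57.4
grasp_force: 44.4
```

Emit:
play_rows(deltas="-1 0 0 0 0;1 0 0 0 0;1 0 0 0 0;1 0 0 0 0;1 0 0 0 0;1 0 0 0 0;1 0 0 0 0;1 0 0 -40 0;1 0 0 -80 0;1 0 0 -114 0;1 0 0 -114 0;1 0 0 -114 0")

```text
t: 33.15
eef_pos: [569.7, -179.3, 149.8]
ee_rot: [[-0.974, -0.226, -0.001], [-0.226, 0.974, 0.0], [0.001, 0.001, -1.0]]
contact_force: [-0.4, 0.5, -0.4]
width: 85.5
grasp_force: 0.0
```

```bash
python3 rk.py
```

```text
33.15 [ 569.7315213  -179.28784354  149.78643347] 85.48524329252753
red [475, 179, 75, 65, 2826] rack xy [144. 177.] w [553.  -2.]
red [380, 361, 28, 24, 196] rack xy [327.  81.] w [752. -54.]
blue [286, 58, 55, 13, 603] rack xy [22. -4.] w [ 475. -205.]
blue [299, 75, 31, 28, 818] rack xy [40. -3.] w [ 492. -200.]
blue [335, 75, 6, 27, 157] rack xy [39. 15.] w [ 487. -182.]
blue [351, 75, 7, 27, 111] rack xy [39. 29.] w [ 484. -169.]
blue [278, 76, 7, 27, 114] rack xy [ 40. -29.] w [ 498. -225.]
blue [286, 76, 9, 27, 210] rack xy [ 40. -21.] w [ 496. -218.]
yellow [285, 13, 55, 5, 144] rack xy [-12.  -3.] w [ 441. -212.]
yellow [285, 42, 55, 17, 493] rack xy [14. -6.] w [ 467. -209.]
green [494, 61, 86, 76, 3395] rack xy [ 49. 178.] w [459. -21.]
```

Blue is second. Now green.

Emit:
play_rows(deltas="1 72.3 190.8 0 0.228;1 72.3 190.8 0 0.228;1 72.3 190.8 0 0.228;1 72.3 190.8 0 0.228;1 72.3 190.8 0 0.228;1 72.3 190.8 50 0.228;1 72.3 190.8 90 0.228;1 72.3 190.8 115 0.228;1 72.3 190.8 130 0.228;1 72.3 190.8 140 0.228;1 72.3 190.8 140 0.228")

```text
t: 34.58
eef_pos: [456.9, -10.4, 10.2]
ee_rot: [[-1.0, 0.0, -0.0], [0.0, 1.0, -0.0], [0.0, -0.0, -1.0]]
contact_force: [0.8, -0.4, -0.6]
width: 85.5
grasp_force: 0.0
```

Emit:
play_rows(deltas="-1 0 0 0 0;-1 0 0 0 0;-1 0 0 0 0;-1 0 0 0 0;-1 0 0 0 0;-1 0 0 0 0;-1 0 0 -40 0;-1 0 0 -90 0;-1 0 0 -140 0;-1 0 0 -140 0", squeeze=40)

```text
t: 35.83
eef_pos: [460.6, -10.5, 155.0]
ee_rot: [[-1.0, -0.0, 0.01], [-0.0, 1.0, -0.002], [-0.01, -0.002, -1.0]]
contact_force: [-0.9, -0.9, -1.9]
width: 57.4
grasp_force: 44.3
```

Emit:
play_rows(deltas="-1 -113.6 -169.5 0 -0.228;-1 -113.6 -169.5 0 -0.228;-1 -113.6 -169.5 0 -0.228;-1 -113.6 -169.5 0 -0.228;-1 -113.6 -169.5 0 -0.228;-1 -113.6 -169.5 20 -0.228;-1 -113.6 -169.5 60 -0.228;-1 -113.6 -169.5 90 -0.228;-1 -113.6 -169.5 107 -0.228;-1 -113.6 -169.5 114 -0.228;-1 -113.6 -169.5 114 -0.228")

```text
t: 37.2
eef_pos: [570.7, -179.1, 37.3]
ee_rot: [[-0.974, -0.227, 0.001], [-0.227, 0.974, -0.0], [-0.001, -0.001, -1.0]]
contact_force: [-0.1, 0.0, -1.8]
width: 57.5
grasp_force: 44.4
```

Emit:
play_rows(deltas="-1 0 0 0 0;1 0 0 0 0;1 0 0 0 0;1 0 0 0 0;1 0 0 0 0;1 0 0 0 0;1 0 0 0 0;1 0 0 -40 0;1 0 0 -80 0;1 0 0 -114 0;1 0 0 -114 0;1 0 0 -114 0")

```text
t: 38.7
eef_pos: [569.7, -179.2, 149.7]
ee_rot: [[-0.974, -0.226, -0.001], [-0.226, 0.974, 0.0], [0.001, 0.001, -1.0]]
contact_force: [-1.0, 0.3, -0.4]
width: 85.5
grasp_force: 0.0
```

```bash
python3 rk.py; cp h.py /dev/null; python3 - <<'E'
from h import *
C=cam('side');im=read_camera('side')
for k,m in masks(im).items():
    for b in blobs(m,20): print(k,b,plane(C,*b[0],45)[:2].round(0))
E
```

```text
38.7 [ 569.73730247 -179.24102852  149.74276841] 85.54792134036158
red [475, 179, 75, 65, 2827] rack xy [144. 177.] w [553.  -2.]
red [380, 361, 28, 24, 207] rack xy [326.  80.] w [752. -54.]
blue [286, 58, 55, 13, 607] rack xy [22. -4.] w [ 475. -205.]
blue [299, 75, 31, 28, 809] rack xy [40. -3.] w [ 492. -200.]
blue [335, 75, 6, 27, 157] rack xy [39. 15.] w [ 487. -182.]
blue [351, 75, 7, 27, 111] rack xy [39. 29.] w [ 484. -169.]
blue [278, 76, 7, 27, 112] rack xy [ 40. -29.] w [ 498. -225.]
blue [286, 76, 9, 27, 207] rack xy [ 40. -21.] w [ 496. -218.]
yellow [285, 13, 55, 4, 124] rack xy [-12.  -2.] w [ 441. -211.]
yellow [285, 42, 55, 17, 468] rack xy [14. -5.] w [ 467. -208.]
green [494, 61, 81, 76, 3293] rack xy [ 47. 170.] w [460. -30.]
green [279, 103, 5, 36, 107] rack xy [ 64. -30.] w [ 522. -221.]
green [287, 103, 8, 18, 122] rack xy [ 56. -22.] w [ 512. -215.]
green [300, 103, 30, 19, 484] rack xy [57. -3.] w [ 508. -196.]
green [351, 103, 5, 35, 111] rack xy [64. 29.] w [ 508. -164.]
green [300, 125, 30, 14, 324] rack xy [74. -3.] w [ 525. -192.]
red ([238.1, 182.7], [233, 176, 12, 16, 85]) [349. 117.]
red ([322.8, 200.6], [312, 189, 25, 23, 285]) [547. -22.]
red ([278.5, 325.1], [258, 310, 43, 33, 152]) [ 388. -378.]
red ([270.2, 341.2], [243, 326, 53, 28, 191]) [ 370. -408.]
blue ([312.8, 243.3], [310, 241, 7, 6, 28]) [ 489. -178.]
blue ([307.5, 249.8], [302, 242, 12, 17, 102]) [ 474. -196.]
```

```bash
python3 -c "
from workcell import job_done
print(job_done())"
```

```text
the job is handed in; nothing more can be done
None
```

The job is handed in at about 39 s: yellow, blue and green are in the rack in that order, red is in the red cradle, and the gripper never went near the meter or flask; the judge returned no verdict.

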